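# Start the in-use timer and open a safety-capped cleaner jug

### The job

Get a fresh jug of cleaner ready for use: start its in-use timer by pushing the timer's recessed red button fully in with the stylus, then put the stylus back in its holder, upright and fully home, and let go of it. After that press the jug's red safety cap down, twist it anticlockwise (seen from above) until it comes free, lift it straight up, and finish while still holding it in the gripper, still and level, over the neck and about a hand's breadth above it. Never touch the button with the gripper itself, and leave the tin, the carton and the jar standing where they are.

Things in the scene. Friction and masses are not known exactly. Their poses are not given: they have to be found in the camera images.
- jug: Green cleaner jug fixed in a dark cradle (118 mm along x, 134 along y); it never moves or turns. Origin: centre of its underside on the bench, straight below the neck; z up. Body 100 x 116 mm; handle out to 90 mm on its +y side, 36 to 108 mm high; above 112 mm the shoulder narrows, ending 142 mm up with radius 26 mm.
- cap: Loose red ribbed cap with a white disc on top, 58 mm across, 36 mm tall, 45 g. Origin: centre of its open underside, z up. Starts locked: origin 160 mm above the jug's origin, x axes alike. Locked until pushed straight down 4.5 mm or more (aim 6, bottoms at 7.5); held down it turns anticlockwise from above (other way blocked), free from 50 to 130 degrees (aim 75), then lifts straight off.
- neck (a point): On the neck axis, at the top of the jug's white neck post (33 mm across), 182.5 mm above the bench, inside the cap at the start. A spring in the neck pushes the cap up with about 5 N when locked and 10 N when bottomed; let go before it is free, the cap snaps up and catches again. Side play of the cap on the neck about 2 mm.
- timer: White fixed timer box, 100 mm along x, 80 mm along y, 45 mm high, with a dark display on its +x half and a yellow-ringed round hole in its top on the -x half. Origin: centre of its underside.
- recess (a point): Centre of the mouth of the timer's button hole, on the box's top face (45 mm above the bench), 25 mm from the box's centre towards its -x. The hole is 18 mm in diameter, pointing straight down; the red button lies 8 mm below the mouth.
- button (a joint): The recessed red spring button, 15 mm in diameter: 0 when out, 0.005 (m) fully pressed, moving straight down. It takes 1.5 N to start and 4.5 N fully in, springs back, and counts as pressed beyond 0.0035.
- holder: Blue fixed stylus holder block, 70 x 70 x 50 mm, on a thin 84 mm foot plate. Origin: centre of its underside.
- hole (a point): Centre of the mouth of the holder's vertical hole, on the block's top face 50 mm above the bench. The hole is 14 mm in diameter with a 3 mm chamfer and 47 mm deep.
- stylus: Loose stylus, 98 mm long, 50 g. Origin: at its tip; z along it towards the grip. Steel shank 8 mm in diameter from 0 to 42 mm, black collar 24 mm in diameter from 42 to 48 mm, orange round grip 16 mm in diameter from 48 to 98 mm. It starts standing upright in the holder, its collar resting on the block's top, so its tip is 8 mm above the bench.
- tin: Bystander: loose food tin with yellow label, 68 mm in diameter, 85 mm tall. Origin: centre of its underside.
- carton: Bystander: loose brown carton with green band, 50 x 75 x 100 mm. Origin: centre of its underside.
- jar: Bystander: loose jar with white lid, 60 mm in diameter, 80 mm tall. Origin: centre of its underside.
There are look-alikes about, which are no part of the job. There is more than one size of the stylus; the job needs the smallest.

How it is judged:
By the outcome, as a careful person would: the job done as asked, in the order asked, and still so for the second after the job is handed in, while the arm keeps its last pose, push and grip.
It also fails if it takes over 69 s, if anything falls off the work surface, if the arm or the gripper's body presses on something with over 40 N, if the wrist force passes 120 N, or if a joint passes its speed limit or range.

### The arm

A 6-joint arm with a two-finger parallel gripper is mounted at the origin on the work surface. World frame = base frame: x ahead of the robot, y to its left, z up, the work surface at z = 0. Lengths are in mm, angles in rad, forces in N, time in s.
With the tool pointing down it reaches from about 275 to 750 mm from the base axis. Payload 10.2 kg.
Tool frame: the origin (TCP) lies on the centre line of the jaws, within the pads' length; the fingertips stand 8 mm ahead of it and the grasp point (between the pads) lies 11 mm behind it; x points along the fingers, y is the direction in which the jaws open and shut, and the axes are right-handed (so a half turn about x gives the same grasp; the last joint's range is limited). The gripper opens to 85 mm and grips with 20 to 120 N. Pads are 22 mm wide; open, the fingers measure 114 mm over their backs; the gripper's body (76 mm by 85 mm) begins 54 mm behind the grasp point. The pads swing forward as they close: fully open they stand 13 mm farther back than shut.
Start: joints at [-1.388, 0.313, 1.498, -0, 1.331, -0.223], TCP at [207.234, -482.375, 239.294] pointing down, gripper open.
Joint ranges: [-2.94, 2.94], [-0.97, 2.17], [0.19, 2.56], [-1.23, 4.37], [0.02, 3.11], [-2.88, 2.88]. Speed limits (rad/s): [2.39, 2.39, 3.01, 3.14, 3.14, 3.14].

### API

Orientations are given as a unit quaternion [w, x, y, z].
In Python, from rig import ctrl, vision, workorder gives the robot as it stands. The module is installed in compiled form; this text tells all that it offers.
- The arm moves only by the shell command python3 -m jog 'ROWS' [OPENING] [FORCE]. ROWS is JSON, a list that holds one entry, the list of rows, each a list of 6 numbers: the shift along the tool's x, y, z in m, then the turn, a rotation vector about the tool's x, y, z in rad. A call has 1 to 12 rows; each row shifts and turns the commanded pose from where the row before left it, along the tool's axes as they then stand; what a row does not reach is not made up. A row lasts 1/8 s, in which the tool goes at most 62.5 mm and 10.7 degrees, less where a joint would pass 70% of its speed; a pose out of reach is approached as far as the arm can. A call is refused whole if a number of a shift passes 0.0625 or a number of a turn 0.188, either way. A call with a gripper value outside its range is refused whole. OPENING is the closure in counts, from 0 (fully open) to 255 (shut), set as the call begins (- or left out, the last holds). The fingers move at their own pace and stop on an object; FORCE is the grip in N (left out, the last holds). Time passes only in rows, so rows that do not move let the fingers close. It gives the time, the measured TCP pose, the force and the opening at its end, in the units of the state.
- ctrl.sense(): the state, without advancing time (a new reading comes with each control period).
- vision.capture(name): name is "scene" or "top" or "wrist"; returns a dict with "image" (384x512x3 uint8, red, green, blue), "mtx" (3x3 intrinsics, pixels), "R" (3x3) and "t" (3): a world point X has camera coordinates R X + t; the wrist camera has in their place "hand_eye" (4x4, takes a point from camera to tool coordinates, whose origin is the TCP and whose axes are the tool frame's). Camera axes: x right, y down, z forward; pixel columns grow to the right and rows downward; lengths in mm; the calibration is good to about 2 mm. A picture is of the moment at which its call begins: read the wrist's pose just before it. There is no depth.
- workorder.finish_job(): hands the job in, once; it reports no verdict.
The state is a dict: "time_s": time; "joints": joint angles; "dq": joint speeds; "tau": joint torques, N m; "eef_pos": TCP position; "ee_rot": TCP orientation; "force": force on the tool from outside, world axes, zero at the start; "wrist_torque": the same for the moment, N m; "grip_width": opening from 0.0 (shut) to 1.0 (fully open).
Only numpy, scipy, OpenCV 4.12 (cv2) and the standard library are available. Lean on these libraries where they do the work, as an engineer would, in place of code of your own. Each camera call takes 0.05 s, during which the arm holds its last target.

## Working session

There is one attempt and no reset: what is moved stays moved. The work goes in short steps, Python scripts to look and compute and a shell command to move; the robot and the scene stay as the last step left them, time stands still between calls to the robot, and variables do not carry over. Pictures are saved under pics/ and viewed, and the job is handed in when it is done.

```bash
ls; mkdir -p pics
python3 - <<'E'
from rig import ctrl, vision
import cv2,json
print(ctrl.sense())
for n in("scene","top","wrist"):
    c=vision.capture(n)
    cv2.imwrite(f"pics/{n}0.png",cv2.cvtColor(c["image"],cv2.COLOR_RGB2BGR))
    print(n,{k:v.tolist() for k,v in c.items() if k!="image"})
E
```

```text
pics
{'time_s': 0.0, 'joints': array([-1.38840639e+00,  3.13454933e-01,  1.49842712e+00,  6.61825959e-06,
        1.33098837e+00, -2.23419489e-01]), 'dq': array([-0.00152557, -0.00018239, -0.00052622,  0.00044549, -0.00124877,
        0.00014968]), 'tau': array([ 1.03205981e-03, -4.12263787e+01, -2.59748447e+01, -1.58124249e-05,
        4.16958559e-03, -8.05302022e-06]), 'eef_pos': array([ 207.18665944, -482.12747973,  238.7362909 ]), 'ee_rot': array([ 0.14204064,  0.69261226,  0.14294388, -0.69258918]), 'force': array([ 0.15128445,  0.07369929, -0.19375605]), 'wrist_torque': array([ 0.00306488, -0.03034338,  0.00409266]), 'grip_width': 1.0014806100446616}
scene {'mtx': [[397.2806688475837, 0.0, 257.0709548955242], [0.0, 397.2806688475837, 188.07786829348072], [0.0, 0.0, 1.0]], 'R': [[0.46063749001349835, 0.8874332195391633, 0.01659468747578543], [0.48478158593216647, -0.23588489387373807, -0.8422262942839465], [-0.743505155822848, 0.3960058051348872, -0.5388687090231832]], 't': [-269.63162308425143, -164.23967177567127, 1383.2769893574912]}
top {'mtx': [[426.46580674553684, 0.0, 258.8038646982446], [0.0, 426.46580674553684, 188.33209683604267], [0.0, 0.0, 1.0]], 'R': [[0.001447058843810491, -0.9997749982587262, -0.021162676519455647], [-0.9952817613901385, 0.0006132141658440625, -0.09702494221863835], [0.09701608869072101, 0.021203226762721197, -0.9950569339037856]], 't': [12.571909574702051, 574.991460486746, 1046.4064857887]}
wrist {'mtx': [[286.8157216313524, 0.0, 261.8070679905858], [0.0, 286.8157216313524, 190.1042126162668], [0.0, 0.0, 1.0]], 'hand_eye': [[-0.001336998730480887, -0.3176842454489037, 0.9481956193887181, -133.76310925142764], [0.9999987565550061, -0.0012176786413402945, 0.0010020714377857577, -0.9334868845324307], [0.0008362552449430474, 0.9481957801278625, 0.3176854784608168, -81.90686549895716], [0.0, 0.0, 0.0, 1.0]]}
```

View pics/scene0.png

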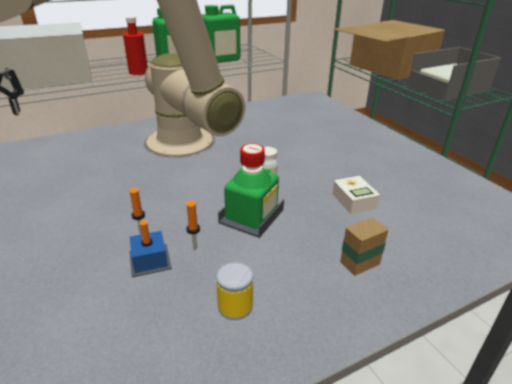

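View pics/top0.png

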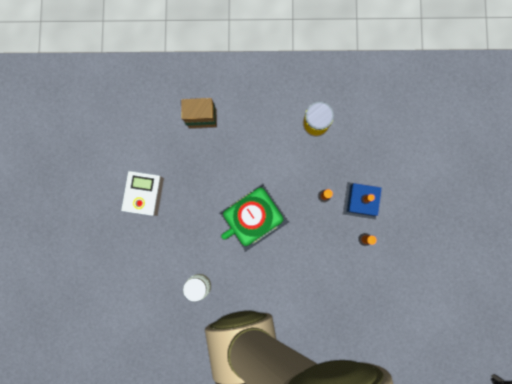

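View pics/wrist0.png

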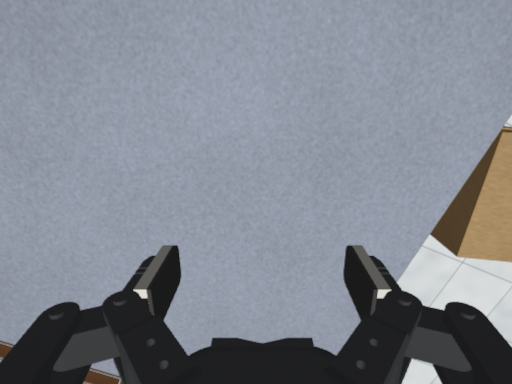

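```bash
cat > h.py <<'E'
import numpy as np,cv2
from rig import ctrl,vision
def ray(c,uv,z):
    d=np.linalg.inv(c["mtx"])@np.array([uv[0],uv[1],1.]); R=np.array(c["R"]);t=np.array(c["t"])
    C=-R.T@t; v=R.T@d; return C+v*(z-C[2])/v[2]
def proj(c,X):
    p=np.array(c["mtx"])@(np.array(c["R"])@np.array(X,float)+np.array(c["t"])); return p[:2]/p[2]
def two(c1,u1,c2,u2):
    A=[];b=[]
    for c,u in((c1,u1),(c2,u2)):
        R=np.array(c["R"]);C=-R.T@np.array(c["t"]);v=R.T@np.linalg.inv(c["mtx"])@np.array([u[0],u[1],1.]);v/=np.linalg.norm(v)
        P=np.eye(3)-np.outer(v,v);A.append(P);b.append(P@C)
    return np.linalg.solve(sum(A),sum(b))
def blobs(img,lo,hi,amin=8):
    h=cv2.cvtColor(img,cv2.COLOR_RGB2HSV);m=cv2.inRange(h,lo,hi)
    n,l,s,c=cv2.connectedComponentsWithStats(m)
    return m,[(c[i].round(1).tolist(),s[i].tolist()) for i in range(1,n) if s[i][4]>=amin]
def wcam(c,st):
    # world camera R,t from the hand-eye and state
    from scipy.spatial.transform import Rotation as Ro
    q=st["ee_rot"];T=np.eye(4);T[:3,:3]=Ro.from_quat([q[1],q[2],q[3],q[0]]).as_matrix();T[:3,3]=st["eef_pos"]
    W=np.linalg.inv(T@np.array(c["hand_eye"]));c["R"]=W[:3,:3];c["t"]=W[:3,3];return c
def save(name,img,box=None,k=1):
    if box: img=img[box[1]:box[3],box[0]:box[2]]
    img=cv2.resize(img,None,fx=k,fy=k,interpolation=cv2.INTER_CUBIC)
    cv2.imwrite("pics/"+name,cv2.cvtColor(img,cv2.COLOR_RGB2BGR))
E
python3 - <<'E'
from h import *
s=vision.capture("scene");t=vision.capture("top")
save("s1.png",s["image"],(110,170,290,280),4);save("t1.png",t["image"],(110,160,390,255),2.8)
for n,c in(("s",s),("t",t)):
    print(n,"orange",blobs(c["image"],(5,200,150),(14,255,255))[1])
    print(n,"blue",blobs(c["image"],(105,180,60),(125,255,255),60)[1])
    print(n,"red",blobs(c["image"],(0,170,100),(4,255,255))[1])
    print(n,"white",blobs(c["image"],(0,0,195),(180,40,255),60)[1])
    print(n,"yellow",blobs(c["image"],(20,150,100),(32,255,255))[1])
E
```

```text
s orange [([133.3, 195.9], [131, 193, 5, 7, 15]), ([134.9, 207.0], [134, 201, 3, 13, 20]), ([190.9, 216.1], [188, 207, 5, 21, 40]), ([143.5, 229.3], [141, 225, 5, 12, 18])]
s blue []
s red [([134.8, 50.2], [123, 24, 24, 50, 796]), ([251.8, 158.5], [241, 148, 23, 19, 295])]
s white [([83.8, 16.8], [0, 0, 159, 38, 3794]), ([226.7, 5.5], [197, 0, 51, 18, 449]), ([268.4, 7.6], [252, 0, 35, 17, 562]), ([440.5, 71.0], [423, 65, 30, 14, 228]), ([251.5, 148.0], [244, 145, 17, 8, 87]), ([269.8, 150.6], [265, 147, 12, 9, 83]), ([355.1, 186.1], [335, 176, 44, 24, 375]), ([234.2, 274.7], [219, 264, 32, 23, 576]), ([465.1, 334.6], [426, 293, 81, 82, 2520]), ([416.2, 366.1], [370, 338, 94, 46, 2699]), ([503.8, 372.1], [491, 354, 21, 30, 392]), ([361.1, 377.7], [336, 367, 46, 17, 412])]
s yellow [([269.2, 195.0], [263, 188, 14, 14, 38]), ([234.7, 302.0], [218, 285, 34, 32, 798])]
t orange []
t blue [([363.2, 199.6], [348, 184, 32, 31, 652])]
t red [([139.1, 202.7], [137, 201, 5, 5, 16]), ([251.3, 215.0], [239, 202, 26, 26, 132])]
t white [([19.7, 9.9], [0, 0, 41, 21, 848]), ([71.0, 9.3], [42, 0, 60
[... 228 characters left out ...]
 [422, 0, 63, 17, 929]), ([499.0, 8.0], [487, 0, 25, 17, 424]), ([389.2, 33.6], [358, 19, 64, 30, 1866]), ([453.8, 33.4], [423, 19, 64, 30, 1852]), ([499.5, 32.3], [487, 18, 25, 30, 717]), ([133.9, 35.9], [103, 21, 62, 30, 1796]), ([196.7, 35.4], [166, 21, 62, 30, 1797]), ([260.7, 34.7], [230, 20, 62, 30, 1829]), ([324.4, 34.4], [294, 20, 62, 30, 1820]), ([19.0, 36.9], [0, 22, 40, 30, 1132]), ([70.6, 36.4], [40, 22, 62, 30, 1760]), ([319.4, 114.7], [308, 103, 24, 24, 464]), ([139.6, 194.9], [121, 171, 38, 45, 847]), ([251.3, 215.1], [242, 206, 19, 19, 265]), ([194.1, 289.6], [183, 279, 23, 22, 409])]
t yellow [([313.0, 129.7], [304, 121, 23, 14, 121]), ([327.5, 194.5], [326, 193, 4, 4, 10])]
```

View pics/s1.png

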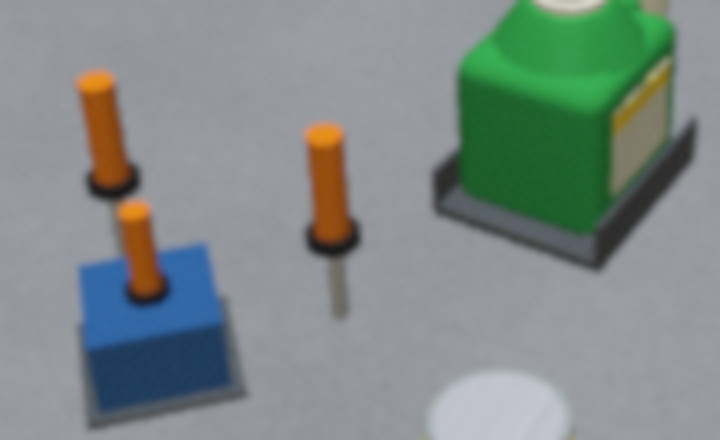

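View pics/t1.png

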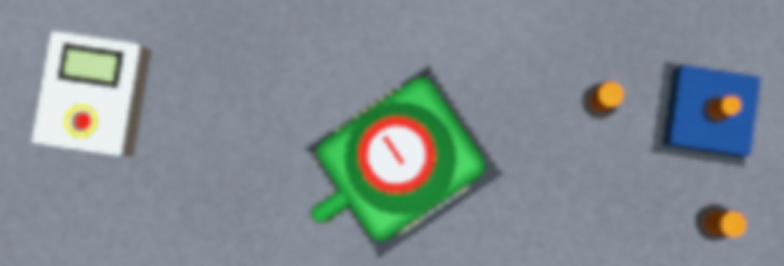

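The candidates in the top view are (370,197) in the blue holder, (327,194), and (371,240). The last two stand free on the bench and are visibly thicker and taller. The one in the holder is the smallest and matches the description, and the crop confirms it. Next I'll work out positions.

Run:
```python
from h import *
s=vision.capture("scene");t=vision.capture("top")
im=t["image"]
m,b=blobs(im,(8,120,120),(24,255,255),6);print("t or",b)
m,b2=blobs(s["image"],(5,150,120),(16,255,255),20);print("s or",b2)
# timer, holder rects, jug cradle
m,_=blobs(im,(105,150,60),(125,255,255));c=max(cv2.findContours(m,0,1)[0],key=cv2.contourArea);r=cv2.minAreaRect(c)
print("holder",r,[ray(t,p,50).round(1).tolist() for p in cv2.boxPoints(r)],ray(t,r[0],50).round(1))
m,_=blobs(im,(0,0,185),(180,60,255));m[:160]=0;m[:,:115]=0;m[:,170:]=0;m[225:]=0
c=max(cv2.findContours(m,0,1)[0],key=cv2.contourArea);r=cv2.minAreaRect(c)
print("timer",r,[ray(t,p,45).round(1).tolist() for p in cv2.boxPoints(r)],ray(t,r[0],45).round(1))
print("recess btn z37",ray(t,(139.1,202.7),37).round(1))
print("cap top",ray(t,(251.3,215.0),196).round(1),"scene",two(t,(251.3,215.1),s,(251.5,148)).round(1))
m,_=blobs(im,(0,0,0),(180,80,75));m[:180]=0;m[253:]=0;m[:,:215]=0;m[:,292:]=0
pts=np.argwhere(m)[:,::-1]; r=cv2.minAreaRect(pts.astype(np.float32));print("cradle",r,[ray(t,p,15).round(1).tolist() for p in cv2.boxPoints(r)],ray(t,r[0],15).round(1))
for n,uv,z in(("tin",(319.4,114.7),85),("jar",(194.1,289.6),80),("carton",(197,110),100)):print(n,ray(t,uv,z).round(1))
for uv in((327.5,193.5),(371.5,240)):print("st",ray(t,uv,115).round(1))
```

```text
t or [([201.1, 114.1], [184, 101, 29, 18, 92]), ([202.3, 104.8], [201, 103, 3, 4, 6]), ([186.4, 108.3], [184, 105, 5, 7, 9]), ([197.5, 105.8], [196, 105, 4, 3, 6]), ([193.8, 111.6], [192, 110, 5, 4, 8]), ([327.4, 193.5], [323, 189, 10, 10, 73]), ([369.9, 197.3], [367, 195, 7, 6, 37]), ([250.7, 204.9], [238, 201, 27, 12, 34]), ([141.1, 204.6], [139, 202, 4, 5, 8]), ([261.4, 221.8], [254, 213, 12, 16, 20]), ([242.5, 225.3], [240, 223, 6, 5, 6]), ([371.0, 239.6], [367, 236, 9, 9, 70])]
s or [([135.5, 202.1], [130, 188, 11, 28, 183]), ([191.6, 216.3], [187, 202, 10, 28, 186]), ([144.3, 231.4], [140, 221, 9, 22, 126])]
holder ((364.17340087890625, 199.37283325195312), (29.651153564453125, 28.510725021362305), 8.746162414550781) [[516.5, -204.2, 50.0], [585.8, -216.1, 50.0], [574.6, -287.5, 50.0], [505.6, -275.2, 50.0]] [ 545.5 -245.8   50. ]
timer ((140.05715942382812, 192.76846313476562), (32.38425827026367, 41.38932418823242), 9.7824068069458) [[518.4, 355.8, 45.0], [620.7, 341.5, 45.0], [606.7, 260.7, 45.0], [504.9, 275.8, 45.0]] [562.4 308.4  45. ]
recess btn z37 [538.1 312.5  37. ]
cap top [502.  25. 196.] scene [501.9  25.1 196.3]
cradle ((241.19754028320312, 199.04067993164062), (1.0999813079833984, 49.09175109863281), 56.63363265991211) [[515.7, 110.6, 15.0], [584.6, 6.5, 15.0], [582.2, 4.9, 15.0], [513.3, 109.1, 15.0]] [548.9  57.9  15. ]
tin [ 748.3 -134.7   85. ]
jar [330.9 163.5  80. ]
carton [757.  159.9 100. ]
st [ 554.5 -147.4  115. ]
st [ 448.2 -245.7  115. ]
```

```bash
cat >> h.py <<'E'
from scipy.spatial.transform import Rotation as Ro
def Rt(st):
    q=st["ee_rot"]; return Ro.from_quat([q[1],q[2],q[3],q[0]]).as_matrix()
def show(st=None):
    st=st or ctrl.sense();R=Rt(st)
    print("t",round(st["time_s"],2),"pos",st["eef_pos"].round(1),"j",st["joints"].round(2),"F",st["force"].round(1),"w",round(st["grip_width"],3))
    print("toolx",R[:,0].round(3),"y",R[:,1].round(3),"z",R[:,2].round(3),"yawy",np.degrees(np.arctan2(R[1,1],R[0,1])).round(1));return R,st
def go(X):
    R,st=show();print("delta tool (m):",(R.T@(np.array(X)-st["eef_pos"])/1000).round(4))
def level():
    R,st=show();a=R[:,0];d=np.array([0,0,-1.]);print("level rotvec tool",(R.T@np.cross(a,d)).round(4))
E
python3 - <<'E'
from h import *
t=vision.capture("top")
a=ray(t,(369.9,197.3),106);print(a)
s=vision.capture("scene")
print("two",two(t,(369.9,197.3),s,(142.5,222.5)), proj(s,a))
go([a[0],a[1],180]);
E
```

```text
[ 546.34246695 -246.49876865  106.        ]
two [ 546.22531722 -247.91251309  104.10419032] [143.55952335 221.64772823]
t 0.45 pos [ 207.2 -482.4  239.3] j [-1.39  0.31  1.5   0.    1.33 -0.22] F [0.9 0.1 0.3] w 0.999
toolx [ 0.  0. -1.] y [ 0.395 -0.919 -0.   ] z [-0.919 -0.395 -0.   ] yawy -66.8
delta tool (m): [ 0.0593 -0.0829 -0.4047]
```

```bash
python3 -m jog '[[[0,-0.005,-0.025,0,0,0],[0,-0.011,-0.053,0,0,0],[0,-0.011,-0.053,0,0,0],[0,-0.011,-0.053,0,0,0],[0,-0.011,-0.053,0,0,0],[0,-0.011,-0.053,0,0,0],[0,-0.011,-0.053,0,0,0],[0,-0.007,-0.035,0,0,0],[0,-0.003,-0.022,0,0,0],[0,0,0,0,0,0],[0,0,0,0,0,0]]]' 0 60
python3 - <<'E'
from h import *
go([546.3,-246.6,180]);st=ctrl.sense();w=wcam(vision.capture("wrist"),st)
save("w2.png",w["image"],None,1.5)
print(proj(w,[546.3,-246.6,106]))
m,b=blobs(w["image"],(5,150,100),(20,255,255),30);print(b)
E
```

```text
time_s: 1.82
eef_pos: [542.3, -250.5, 239.2]
ee_rot: [-0.142, -0.692, -0.142, 0.693]
force: [-0.5, 0.8, 0.9]
grip_width: 1.0
t 1.82 pos [ 542.3 -250.5  239.2] j [-0.63  0.47  1.26 -0.    1.4   0.54] F [-0.5  0.8  0.9] w 1.0
toolx [-0.  0. -1.] y [ 0.394 -0.919 -0.   ] z [-0.919 -0.394  0.   ] yawy -66.8
delta tool (m): [ 0.0592 -0.002  -0.0053]
[260.45448658 177.53045111]
[([163.0, 126.9], [143, 114, 42, 28, 836]), ([261.6, 170.5], [254, 159, 15, 25, 236]), ([221.1, 253.1], [208, 230, 26, 46, 776])]
```

View pics/w2.png

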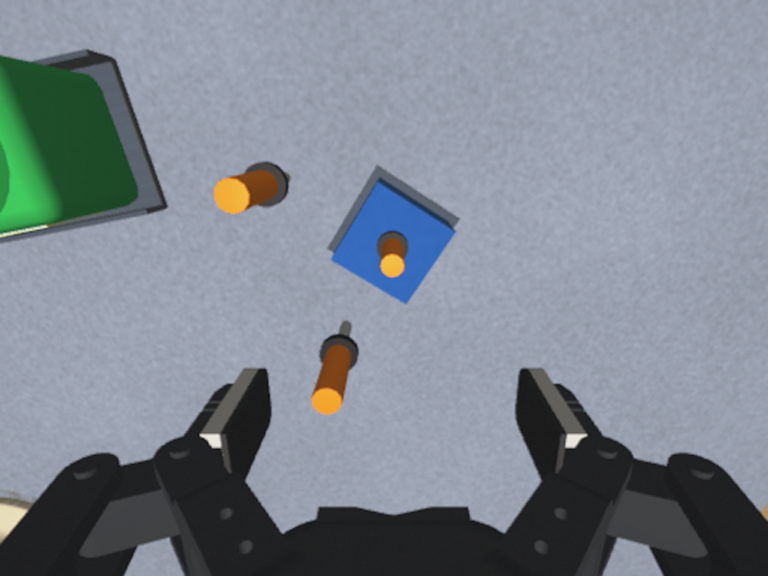

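The wrist view shows the small stylus in the blue holder, with its top at (261,177) native. The predicted position was (260.5,177.5), so they agree. Going down to grasp it.

```bash
python3 -m jog '[[[0.03,-0.002,-0.005,0,0,0],[0.04,0,0,0,0,0],[0.04,0,0,0,0,0],[0.03,0,0,0,0,0],[0.018,0,0,0,0,0],[0.01,0,0,0,0,0],[0,0,0,0,0,0],[0,0,0,0,0,0]]]' 0 60
python3 - <<'E'
from h import *
go([546.3,-246.6,71]);st=ctrl.sense();w=wcam(vision.capture("wrist"),st)
save("w3.png",w["image"],None,1.5)
E
```

```text
time_s: 2.88
eef_pos: [547.0, -246.6, 72.4]
ee_rot: [0.143, 0.693, 0.142, -0.692]
force: [0.4, -0.2, -0.2]
grip_width: 0.998
t 2.88 pos [ 547.  -246.6   72.4] j [-0.62  0.64  1.45  0.    1.05  0.55] F [ 0.4 -0.2 -0.2] w 0.998
toolx [ 0.001 -0.001 -1.   ] y [ 0.395 -0.919  0.002] z [-0.919 -0.395 -0.001] yawy -66.8
delta tool (m): [ 0.0014 -0.0003  0.0007]
```

View pics/w3.png

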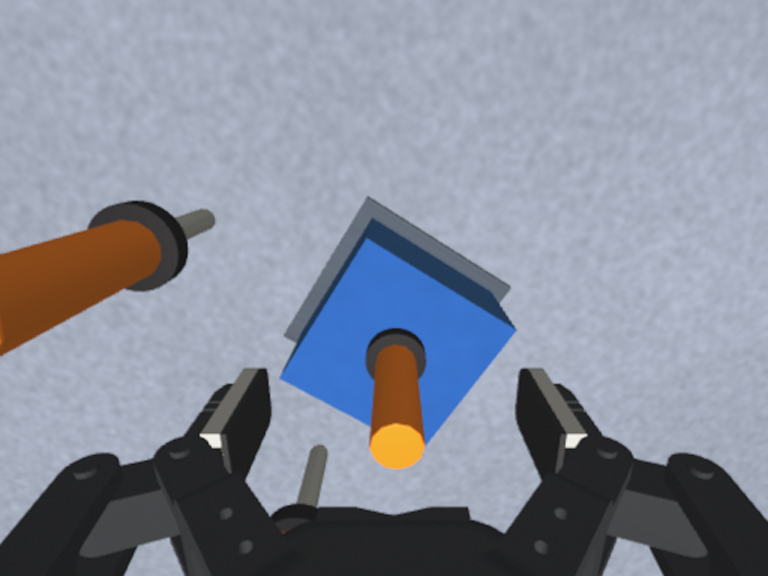

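```bash
python3 -m jog '[[[0,0,0,0,0,0],[0,0,0,0,0,0],[0,0,0,0,0,0],[0,0,0,0,0,0],[0,0,0,0,0,0],[0,0,0,0,0,0],[0,0,0,0,0,0],[0,0,0,0,0,0]]]' 255 60
python3 - <<'E'
from h import *
go([546.3,-246.6,71]);st=ctrl.sense();w=wcam(vision.capture("wrist"),st)
save("w4.png",w["image"],(150,150,400,384),3)
E
```

```text
time_s: 3.92
eef_pos: [546.6, -246.3, 71.4]
ee_rot: [0.143, 0.693, 0.142, -0.693]
force: [0.5, -0.2, 1.6]
grip_width: 0.173
t 3.92 pos [ 546.6 -246.3   71.4] j [-0.62  0.65  1.45  0.    1.04  0.55] F [ 0.5 -0.2  1.6] w 0.173
toolx [ 0. -0. -1.] y [ 0.395 -0.919  0.   ] z [-0.919 -0.395 -0.   ] yawy -66.7
delta tool (m): [0.0004 0.0002 0.0004]
```

View pics/w4.png

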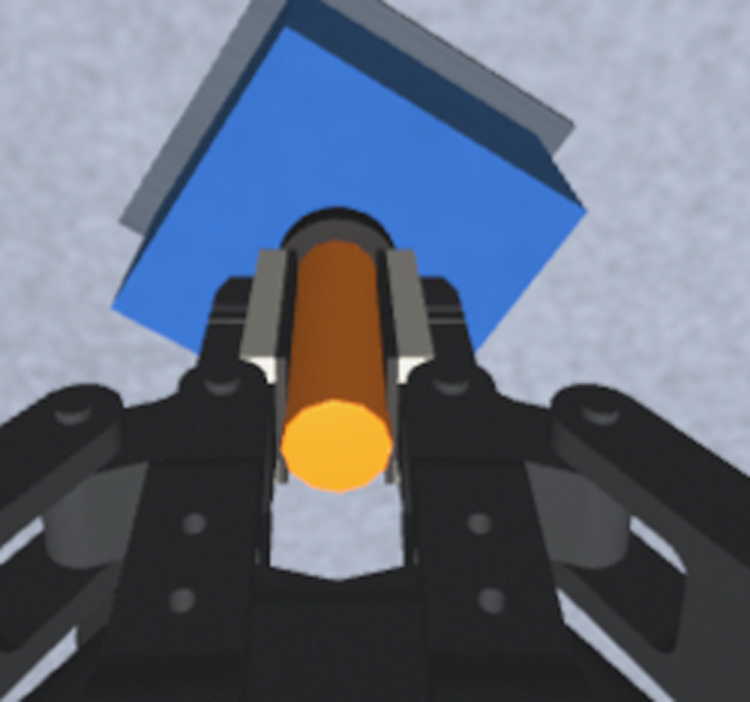

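The stylus is gripped upright and centred, with the TCP about 63.4 mm above the tip. Lifting it high so it clears the jug.

```bash
python3 -m jog '[[[-0.01,0,0,0,0,0],[-0.025,0,0,0,0,0],[-0.04,0,0,0,0,0],[-0.05,0,0,0,0,0],[-0.05,0,0,0,0,0],[-0.04,0,0,0,0,0],[-0.02,0,0,0,0,0],[0,0,0,0,0,0],[0,0,0,0,0,0]]]'
python3 - <<'E'
from h import *
go([538.1,312.5,306]);st=ctrl.sense();w=wcam(vision.capture("wrist"),st)
save("w5.png",w["image"],(150,150,400,384),3)
E
```

```text
time_s: 5.1
eef_pos: [546.3, -246.1, 305.1]
ee_rot: [-0.142, -0.692, -0.143, 0.693]
force: [-0.2, 0.3, -1.9]
grip_width: 0.17
t 5.1 pos [ 546.3 -246.1  305.1] j [-0.62  0.45  1.13 -0.    1.56  0.55] F [-0.2  0.3 -1.9] w 0.17
toolx [-0.002  0.001 -1.   ] y [ 0.395 -0.919 -0.002] z [-0.919 -0.395  0.001] yawy -66.8
delta tool (m): [-2.000e-04 -5.164e-01 -2.130e-01]
```

View pics/w5.png

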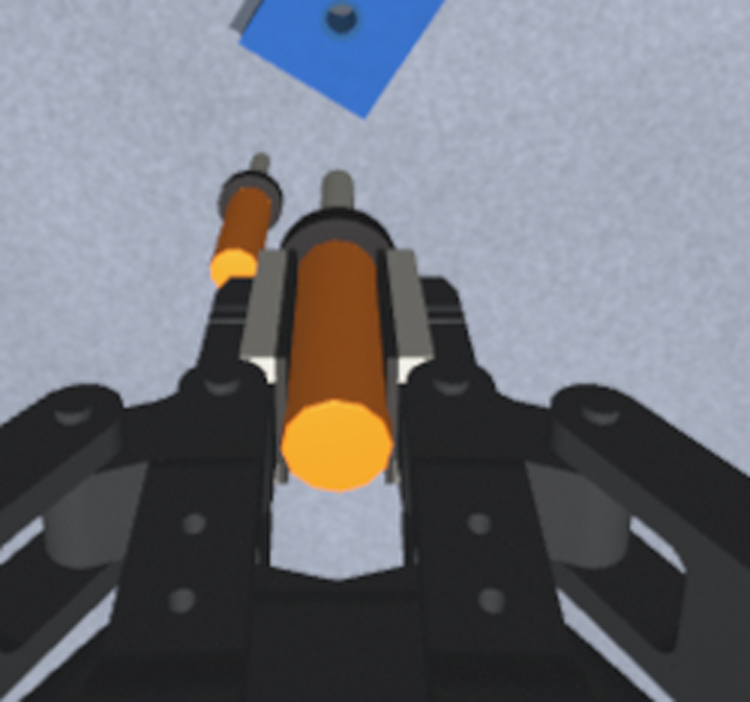

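```bash
python3 -c "
from h import *
st=ctrl.sense();w=wcam(vision.capture('wrist'),st);print('hole',ray(w,(263.7,156.5),50))"
python3 -m jog '[[[0,-0.02,-0.008,0,0,0],[0,-0.04,-0.016,0,0,0],[0,-0.053,-0.022,0,0,0],[0,-0.053,-0.022,0,0,0],[0,-0.053,-0.022,0,0,0],[0,-0.053,-0.022,0,0,0],[0,-0.053,-0.022,0,0,0],[0,-0.053,-0.022,0,0,0],[0,-0.053,-0.022,0,0,0],[0,-0.045,-0.019,0,0,0],[0,-0.03,-0.012,0,0,0],[0,-0.01,-0.004,0,0,0]]]'
python3 -m jog '[[[0,0,0,0,0,0],[0,0,0,0,0,0],[0,0,0,0,0,0]]]'
python3 - <<'E'
from h import *
go([538.1,312.5,306]);st=ctrl.sense();w=wcam(vision.capture("wrist"),st)
save("w6.png",w["image"],None,1.5);print(proj(w,[538.1,312.5,37]))
m,b=blobs(w["image"],(0,170,80),(4,255,255),8);print(b)
m,b=blobs(w["image"],(22,90,80),(34,255,255),8);print(b)
for q,_ in blobs(w["image"],(0,170,80),(4,255,255),8)[1]: print(ray(w,q,37))
for q,_ in b: print("y",ray(w,q,45))
E
```

```text
hole [ 547.01062987 -247.4904963    50.        ]
time_s: 6.7
eef_pos: [537.3, 314.2, 305.7]
ee_rot: [-0.143, -0.692, -0.143, 0.693]
force: [0.2, -0.8, -0.4]
grip_width: 0.168
time_s: 7.08
eef_pos: [538.8, 311.0, 306.5]
ee_rot: [0.142, 0.693, 0.142, -0.693]
force: [0.1, 0.4, -1.6]
grip_width: 0.17
t 7.08 pos [538.8 311.  306.5] j [ 0.34  0.51  1.04 -0.    1.59  1.5 ] F [ 0.1  0.4 -1.6] w 0.17
toolx [ 0. -0. -1.] y [ 0.393 -0.919  0.   ] z [-0.919 -0.393 -0.   ] yawy -66.8
delta tool (m): [ 0.0005 -0.0017  0.0001]
[260.93330137 154.74960572]
[([260.0, 154.6], [256, 150, 9, 10, 73]), ([475.8, 302.2], [448, 278, 64, 62, 2002]), ([495.4, 316.6], [493, 308, 5, 18, 64])]
[([260.0, 155.6], [250, 146, 21, 21, 128]), ([435.7, 230.1], [408, 224, 57, 13, 283])]
[537.77696996 313.80680222  37.        ]
[ 447.43800807 -125.09743044   37.        ]
[ 435.6596582  -175.16272488   37.        ]
y [537.98091353 313.85433026  45.        ]
y [537.12196397  22.16817656  45.        ]
```

View pics/w6.png

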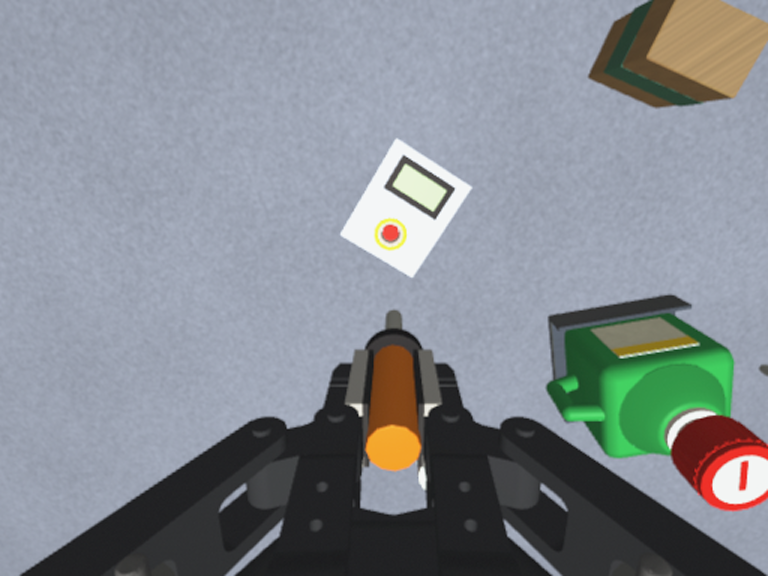

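The recess comes out at about (538, 313.7) from the wrist view, with the button at wrist (260,155). The top view gave (538, 312.5), so they agree. Descending to 15 mm above the mouth.

```bash
python3 -m jog '[[[0.025,-0.0027,0,0,0,0],[0.045,0,0,0,0,0],[0.045,0,0,0,0,0],[0.04,0,0,0,0,0],[0.02,0,0,0,0,0],[0.008,0,0,0,0,0],[0,0,0,0,0,0],[0,0,0,0,0,0],[0,0,0,0,0,0]]]'
python3 - <<'E'
from h import *
go([538,313.6,123]);st=ctrl.sense();w=wcam(vision.capture("wrist"),st)
save("w7.png",w["image"],(150,100,400,334),3)
save("s7.png",vision.capture("scene")["image"],(300,100,420,220),5)
E
```

```text
time_s: 8.25
eef_pos: [537.8, 314.5, 124.1]
ee_rot: [0.142, 0.693, 0.143, -0.692]
force: [-0.1, -0.1, -1.4]
grip_width: 0.17
t 8.25 pos [537.8 314.5 124.1] j [0.34 0.63 1.33 0.   1.19 1.51] F [-0.1 -0.1 -1.4] w 0.17
toolx [ 0.001  0.    -1.   ] y [ 0.395 -0.919  0.   ] z [-0.919 -0.395 -0.001] yawy -66.7
delta tool (m): [0.0011 0.0009 0.0002]
```

View pics/w7.png

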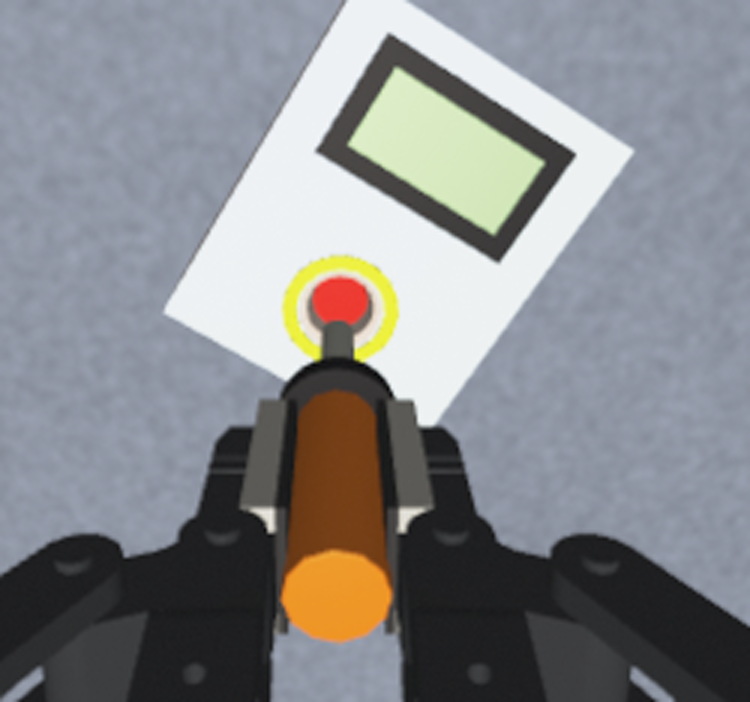

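View pics/s7.png

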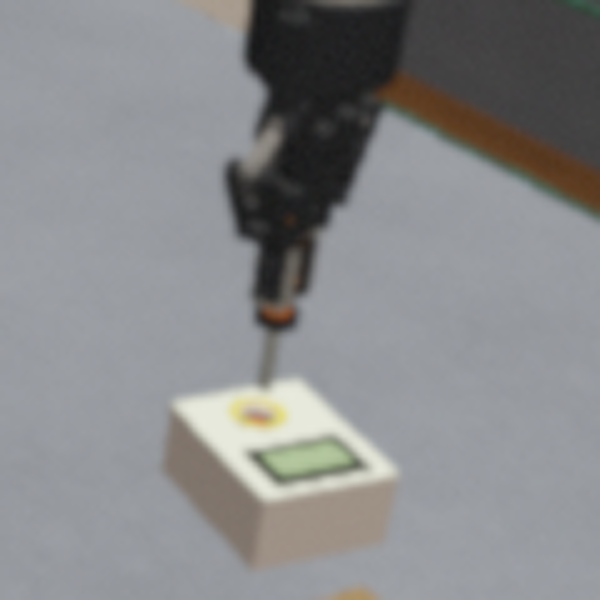

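Run:
```python
from h import *
st=ctrl.sense();w=wcam(vision.capture("wrist"),st)
m,b=blobs(w["image"],(22,90,80),(34,255,255),8);print(b)
print("ring",ray(w,(263.6,202.6),45),"pred tip px",proj(w,st["eef_pos"]-[0,0,63.4]),"bottom disc far edge",proj(w,st["eef_pos"]-[0,0,63.4]+4*(-Rt(st)[:,2])),proj(w,st["eef_pos"]-[0,0,63.4]+4*Rt(st)[:,2]))
```

```text
[([263.2, 201.2], [244, 185, 39, 36, 427])]
ring [538.22053308 313.95790213  45.        ] pred tip px [262.79790483 210.40421737] bottom disc far edge [262.79932518 205.38793138] [262.79650132 215.36100119]
```

```bash
python3 -m jog '[[[0.006,0,-0.001,0,0,0],[0.008,0,0,0,0,0],[0.006,0,0,0,0,0],[0,0,0,0,0,0],[0,0,0,0,0,0]]]'
python3 -m jog '[[[0.002,0,0,0,0,0],[0.002,0,0,0,0,0],[0.002,0,0,0,0,0],[0,0,0,0,0,0],[0,0,0,0,0,0]]]'
```

```text
time_s: 9.02
eef_pos: [538.5, 314.9, 103.5]
ee_rot: [0.143, 0.693, 0.143, -0.693]
force: [0.3, 0.6, -0.0]
grip_width: 0.166
time_s: 9.65
eef_pos: [538.6, 314.9, 97.6]
ee_rot: [0.142, 0.693, 0.143, -0.692]
force: [0.2, 0.6, 2.2]
grip_width: 0.167
```

```bash
python3 -m jog '[[[0.002,0,0,0,0,0],[0,0,0,0,0,0],[0,0,0,0,0,0]]]'
python3 -m jog '[[[0.0015,0,0,0,0,0],[0,0,0,0,0,0],[0,0,0,0,0,0]]]'
```

```text
time_s: 10.02
eef_pos: [538.5, 314.9, 95.4]
ee_rot: [0.142, 0.693, 0.143, -0.692]
force: [-0.7, 0.4, 4.7]
grip_width: 0.17
time_s: 10.4
eef_pos: [538.8, 315.0, 95.0]
ee_rot: [0.142, 0.693, 0.143, -0.692]
force: [-1.8, -0.4, 11.4]
grip_width: 0.169
```

The force rose to 11 N as the motion stopped at TCP z = 95.0. That puts the tip at about 32 mm, which is the button's bottom stop. A quick look, then back out.

```bash
python3 - <<'E'
from h import *
st=ctrl.sense();w=wcam(vision.capture("wrist"),st);save("w8.png",w["image"],(150,100,400,334),3)
E
python3 -m jog '[[[-0.005,0,0,0,0,0],[-0.01,0,0,0,0,0],[-0.02,0,0,0,0,0],[-0.035,0,0,0,0,0],[-0.045,0,0,0,0,0],[-0.045,0,0,0,0,0],[-0.035,0,0,0,0,0],[-0.016,0,0,0,0,0],[0,0,0,0,0,0],[0,0,0,0,0,0]]]'
python3 - <<'E'
from h import *
st=ctrl.sense();w=wcam(vision.capture("wrist"),st);save("w9.png",w["image"],(150,50,400,284),3)
go([546.5,-246.5,306])
E
```

```text
time_s: 11.7
eef_pos: [538.2, 314.7, 303.6]
ee_rot: [-0.143, -0.692, -0.142, 0.693]
force: [0.0, -0.9, -0.8]
grip_width: 0.17
t 11.75 pos [538.1 314.7 303.4] j [ 0.34  0.51  1.04 -0.    1.59  1.51] F [ 0.1 -0.2 -1.2] w 0.171
toolx [-0.002 -0.001 -1.   ] y [ 0.395 -0.919 -0.   ] z [-0.919 -0.395  0.002] yawy -66.8
delta tool (m): [-0.0021  0.5189  0.2138]
```

View pics/w8.png

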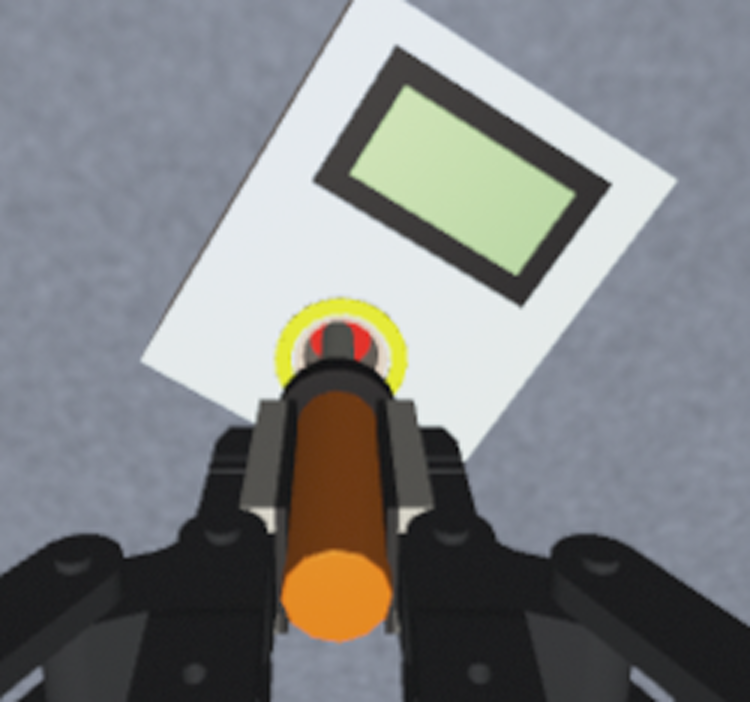

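View pics/w9.png

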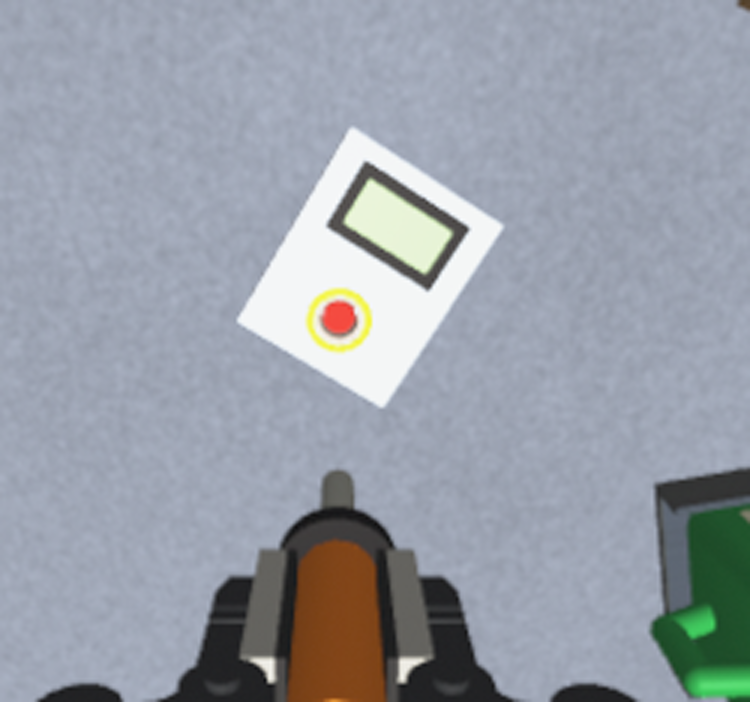

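The stylus tip sat in the middle of the hole on the button and is still straight in the grip. Returning to the holder.

```bash
python3 -m jog '[[[0,0.02,0.008,0,0,0],[0,0.04,0.016,0,0,0],[0,0.053,0.022,0,0,0],[0,0.053,0.022,0,0,0],[0,0.053,0.022,0,0,0],[0,0.053,0.022,0,0,0],[0,0.053,0.022,0,0,0],[0,0.053,0.022,0,0,0],[0,0.053,0.022,0,0,0],[0,0.046,0.019,0,0,0],[0,0.03,0.013,0,0,0],[0,0.012,0.004,0,0,0]]]'
python3 -m jog '[[[0,0,0,0,0,0],[0,0,0,0,0,0],[0,0,0,0,0,0]]]'
python3 - <<'E'
from h import *
go([546.5,-246.5,125]);st=ctrl.sense();w=wcam(vision.capture("wrist"),st);save("w10.png",w["image"],(150,50,400,284),3)
h=w["image"];print(proj(w,[546.5,-246.8,50]))
E
```

```text
time_s: 13.25
eef_pos: [546.3, -247.9, 303.6]
ee_rot: [-0.141, -0.692, -0.142, 0.693]
force: [-0.4, 0.2, -0.4]
grip_width: 0.172
time_s: 13.62
eef_pos: [546.9, -245.4, 305.0]
ee_rot: [0.143, 0.693, 0.143, -0.692]
force: [0.1, -0.6, -0.6]
grip_width: 0.169
t 13.62 pos [ 546.9 -245.4  305. ] j [-0.62  0.45  1.13  0.    1.56  0.55] F [ 0.1 -0.6 -0.6] w 0.169
toolx [ 0. -0. -1.] y [ 0.396 -0.918  0.   ] z [-0.918 -0.396 -0.   ] yawy -66.7
delta tool (m): [0.18   0.0008 0.0008]
[262.94056713 157.48349743]
```

View pics/w10.png

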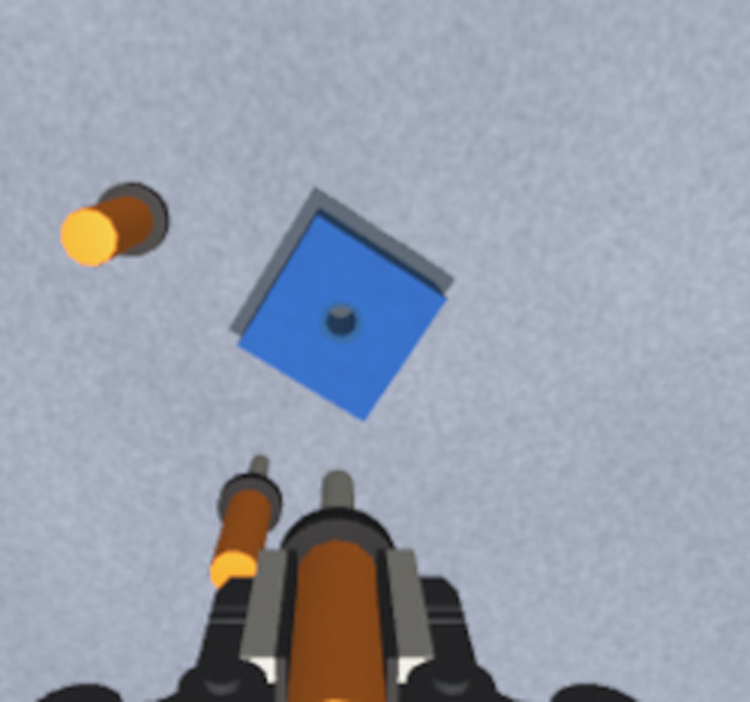

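```bash
python3 -m jog '[[[0.025,0.001,0.0007,0,0,0],[0.045,0,0,0,0,0],[0.045,0,0,0,0,0],[0.04,0,0,0,0,0],[0.02,0,0,0,0,0],[0.008,0,0,0,0,0],[0,0,0,0,0,0],[0,0,0,0,0,0],[0,0,0,0,0,0]]]'
python3 - <<'E'
from h import *
go([546.8,-246.8,71.4]);st=ctrl.sense();w=wcam(vision.capture("wrist"),st);save("w11.png",w["image"],(200,150,325,267),6)
print(proj(w,[546.8,-246.8,50]),proj(w,st["eef_pos"]-[0,0,63.4]))
E
```

```text
time_s: 14.8
eef_pos: [546.7, -247.9, 122.7]
ee_rot: [0.143, 0.693, 0.142, -0.692]
force: [-0.6, 0.7, -0.4]
grip_width: 0.17
t 14.8 pos [ 546.7 -247.9  122.7] j [-0.62  0.58  1.41  0.    1.15  0.54] F [-0.6  0.7 -0.4] w 0.17
toolx [ 0.001 -0.001 -1.   ] y [ 0.395 -0.919  0.001] z [-0.919 -0.395 -0.001] yawy -66.7
delta tool (m): [ 0.0512 -0.001  -0.0005]
[261.36074173 205.21696967] [262.69621227 210.40067102]
```

View pics/w11.png

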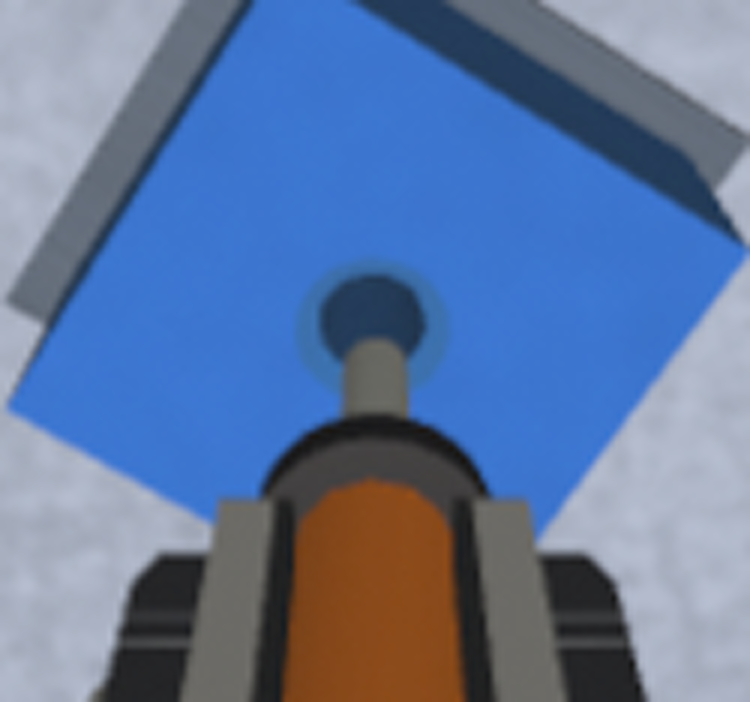

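```bash
python3 -m jog '[[[0.004,-0.0005,-0.0012,0,0,0],[0.008,0,0,0,0,0],[0.008,0,0,0,0,0],[0,0,0,0,0,0],[0,0,0,0,0,0]]]'
python3 -m jog '[[[0.008,0,0,0,0,0],[0.008,0,0,0,0,0],[0.006,0,0,0,0,0],[0,0,0,0,0,0],[0,0,0,0,0,0]]]'
```

```text
time_s: 15.48
eef_pos: [547.4, -246.9, 101.9]
ee_rot: [0.143, 0.693, 0.142, -0.693]
force: [0.2, 0.2, -1.4]
grip_width: 0.172
time_s: 16.1
eef_pos: [547.5, -246.8, 80.0]
ee_rot: [0.143, 0.693, 0.142, -0.693]
force: [-0.2, -0.1, -0.3]
grip_width: 0.172
```

No side force, so the fit is clean. The remaining travel is about 8.6 mm.

```bash
python3 -m jog '[[[0.004,0,0,0,0,0],[0.003,0,0,0,0,0],[0.001,0,0,0,0,0],[0,0,0,0,0,0],[0,0,0,0,0,0]]]'
python3 -m jog '[[[0.001,0,0,0,0,0],[0,0,0,0,0,0],[0,0,0,0,0,0]]]'
```

```text
time_s: 16.73
eef_pos: [547.4, -246.8, 71.9]
ee_rot: [0.143, 0.693, 0.142, -0.693]
force: [-0.8, -0.1, -1.2]
grip_width: 0.171
time_s: 17.1
eef_pos: [547.5, -246.9, 71.4]
ee_rot: [0.143, 0.693, 0.142, -0.692]
force: [-1.2, 0.8, 4.6]
grip_width: 0.175
```

The collar is seated: contact force at z = 71.4, the same height as at the pick. Releasing.

```bash
python3 -m jog '[[[0,0,0,0,0,0],[0,0,0,0,0,0],[0,0,0,0,0,0],[0,0,0,0,0,0],[0,0,0,0,0,0],[0,0,0,0,0,0]]]' 0
python3 -m jog '[[[-0.015,0,0,0,0,0],[-0.03,0,0,0,0,0],[-0.045,0,0,0,0,0],[-0.05,0,0,0,0,0],[-0.05,0,0,0,0,0],[-0.03,0,0,0,0,0],[-0.01,0,0,0,0,0],[0,0,0,0,0,0],[0,0,0,0,0,0]]]'
python3 - <<'E'
from h import *
st=ctrl.sense();w=wcam(vision.capture("wrist"),st);save("w12.png",w["image"],None,1.5)
s=vision.capture("scene");save("s12.png",s["image"],(110,170,290,290),4)
go([502,25,304])
E
```

```text
time_s: 17.85
eef_pos: [547.4, -246.8, 70.8]
ee_rot: [0.142, 0.693, 0.142, -0.693]
force: [0.7, -0.1, -0.0]
grip_width: 1.003
time_s: 18.98
eef_pos: [547.0, -246.6, 299.3]
ee_rot: [-0.142, -0.692, -0.143, 0.693]
force: [-0.5, -0.8, -0.4]
grip_width: 1.001
t 19.07 pos [ 547.1 -246.7  299.6] j [-0.62  0.46  1.14 -0.    1.55  0.55] F [0.4 0.3 1. ] w 0.997
toolx [-0.002  0.001 -1.   ] y [ 0.395 -0.919 -0.002] z [-0.919 -0.395  0.001] yawy -66.8
delta tool (m): [-0.004  -0.2674 -0.0658]
```

View pics/w12.png

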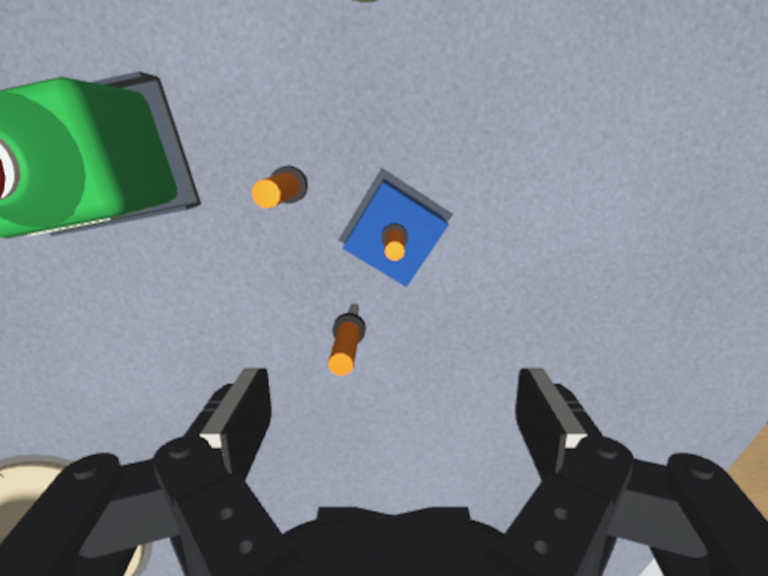

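View pics/s12.png

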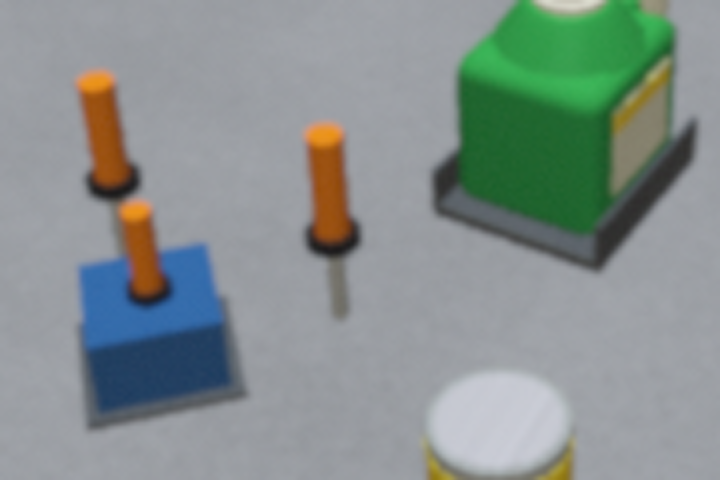

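The stylus is back in the holder, upright with its collar on the block, and looks the same as at the start (scene crop (145,285)). Moving over the cap.

```bash
python3 -m jog '[[[0,-0.02,-0.005,0,0,0],[0,-0.04,-0.01,0,0,0],[0,-0.05,-0.012,0,0,0],[0,-0.05,-0.012,0,0,0],[0,-0.05,-0.012,0,0,0],[0,-0.035,-0.009,0,0,0],[0,-0.0175,-0.005,0,0,0],[0,-0.005,-0.001,0,0,0],[0,0,0,0,0,0],[0,0,0,0,0,0],[0,0,0,0,0,0]]]'
python3 - <<'E'
from h import *
st=ctrl.sense();w=wcam(vision.capture("wrist"),st);save("w13.png",w["image"],None,1.5)
go([502,25,171])
m,b=blobs(w["image"],(0,0,150),(180,60,255),300);print(b)
print(proj(w,[502,25,196]))
E
```

```text
time_s: 20.45
eef_pos: [502.5, 24.4, 300.7]
ee_rot: [-0.142, -0.693, -0.142, 0.693]
force: [-0.4, -0.0, 0.3]
grip_width: 1.006
t 20.5 pos [502.5  24.5 300.7] j [-0.18  0.23  1.45 -0.    1.46  0.98] F [0.3 0.3 0.1] w 1.001
toolx [-0. -0. -1.] y [ 0.394 -0.919  0.   ] z [-0.919 -0.394  0.   ] yawy -66.8
delta tool (m): [ 0.1297 -0.0007  0.0003]
[([248.2, 158.8], [0, 0, 512, 362, 137777]), ([75.2, 5.5], [55, 0, 35, 18, 316]), ([259.5, 190.6], [236, 168, 48, 46, 1549]), ([102.9, 373.5], [83, 359, 40, 25, 660]), ([420.5, 373.5], [402, 359, 39, 25, 661])]
[261.69193476 192.52565454]
```

View pics/w13.png

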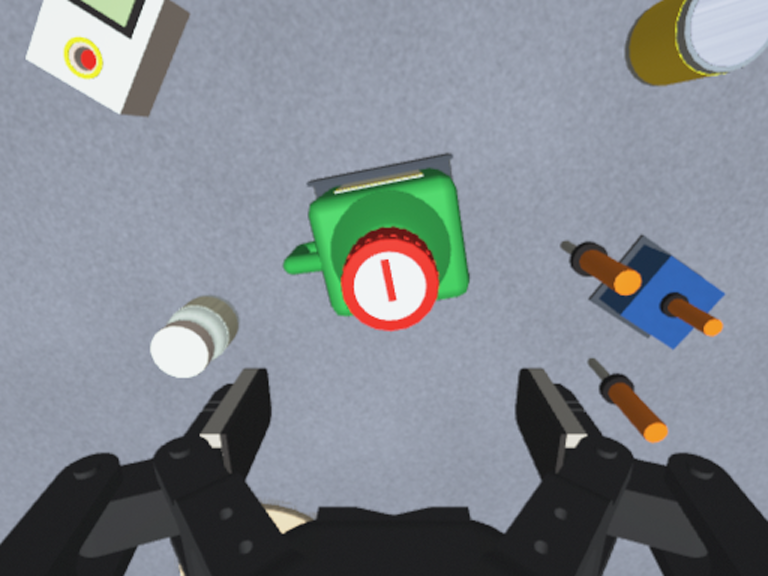

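```bash
python3 -m jog '[[[0.02,-0.0015,-0.0005,0,0,0],[0.035,0,0,0,0,0],[0.035,0,0,0,0,0],[0.025,0,0,0,0,0],[0.013,0,0,0,0,0],[0.006,0,0,0,0,0],[0,0,0,0,0,0],[0,0,0,0,0,0],[0,0,0,0,0,0]]]'
python3 - <<'E'
from h import *
st=ctrl.sense();w=wcam(vision.capture("wrist"),st);save("w14.png",w["image"],None,1.5)
save("s14.png",vision.capture("scene")["image"],(190,90,330,230),4)
go([502.2,25.8,166])
E
```

```text
time_s: 21.62
eef_pos: [502.5, 26.6, 167.3]
ee_rot: [0.143, 0.693, 0.142, -0.692]
force: [0.4, -0.6, -0.1]
grip_width: 0.998
t 21.73 pos [502.4  26.6 167.1] j [-0.18  0.34  1.67  0.    1.14  0.98] F [ 0.2 -0.5  0.5] w 1.005
toolx [ 0.001 -0.    -1.   ] y [ 0.395 -0.919  0.   ] z [-0.919 -0.395 -0.001] yawy -66.8
delta tool (m): [0.0011 0.0007 0.0005]
```

View pics/w14.png

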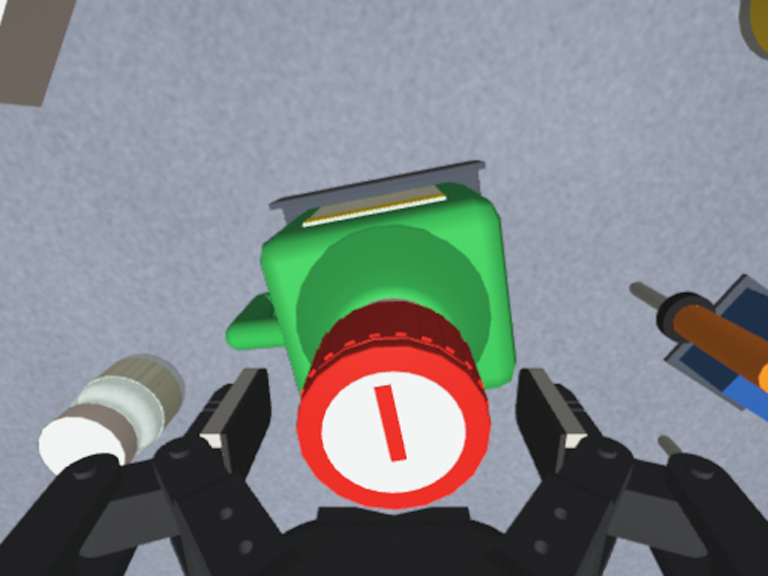

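View pics/s14.png

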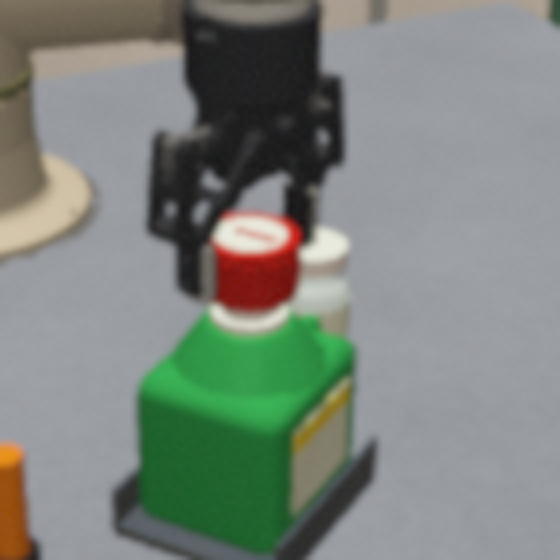

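The cap is centred between the jaws: cap centre at column 394, jaw midpoint at 393. Gripping.

```bash
python3 -m jog '[[[0,0,0,0,0,0],[0,0,0,0,0,0],[0,0,0,0,0,0],[0,0,0,0,0,0],[0,0,0,0,0,0]]]' 255 90
python3 -m jog '[[[0.002,0,0,0,0,0],[0.002,0,0,0,0,0],[0.002,0,0,0,0,0],[0,0,0,0,0,0],[0,0,0,0,0,0]]]'
python3 - <<'E'
from h import *
show();st=ctrl.sense();w=wcam(vision.capture("wrist"),st);save("w15.png",w["image"],None,1.5)
E
```

```text
time_s: 22.35
eef_pos: [502.3, 26.6, 167.0]
ee_rot: [0.143, 0.693, 0.142, -0.693]
force: [-1.8, 0.1, 4.5]
grip_width: 0.657
time_s: 22.98
eef_pos: [502.4, 26.6, 161.3]
ee_rot: [0.143, 0.693, 0.142, -0.692]
force: [-2.6, -0.5, 8.5]
grip_width: 0.66
t 22.98 pos [502.4  26.6 161.3] j [-0.18  0.34  1.67 -0.    1.13  0.98] F [-2.6 -0.5  8.5] w 0.66
toolx [ 0.001 -0.    -1.   ] y [ 0.395 -0.919  0.   ] z [-0.919 -0.395 -0.   ] yawy -66.7
```

View pics/w15.png

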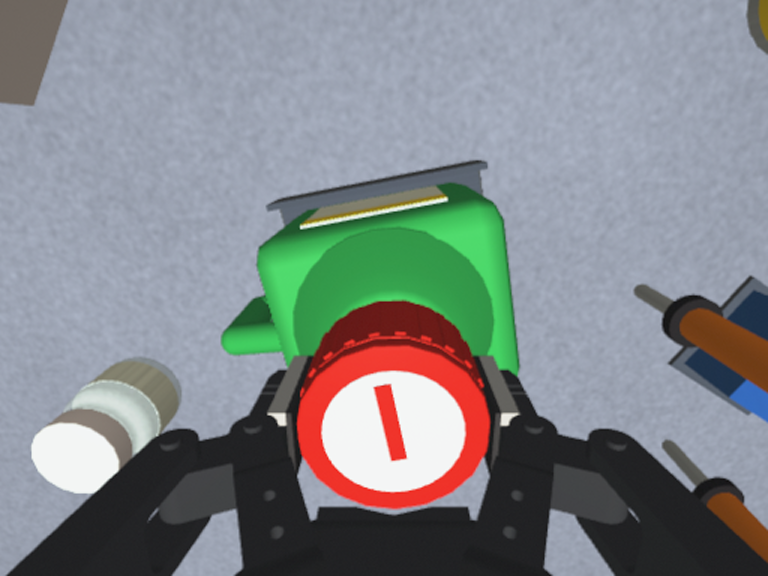

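The cap is down about 6 mm with 8.5 N of spring force and firmly gripped. Twisting anticlockwise now (negative about tool x).

```bash
python3 -m jog '[[[0,0,0,-0.08,0,0],[0,0,0,-0.12,0,0],[0,0,0,-0.12,0,0],[0,0,0,0,0,0]]]'
python3 -c "
from h import *
show();print(ctrl.sense()['wrist_torque'])"
```

```text
time_s: 23.52
eef_pos: [502.5, 26.6, 161.3]
ee_rot: [0.252, 0.661, 0.251, -0.661]
force: [-2.5, -0.7, 7.7]
grip_width: 0.661
t 23.52 pos [502.5  26.6 161.3] j [-0.18  0.34  1.67  0.    1.13  0.66] F [-2.5 -0.7  7.7] w 0.661
toolx [ 0.001 -0.    -1.   ] y [ 0.665 -0.747  0.001] z [-0.747 -0.665 -0.001] yawy -48.3
[0.02693647 0.38711285 0.04426069]
```

```bash
python3 -m jog '[[[0,0,0,-0.12,0,0],[0,0,0,-0.14,0,0],[0,0,0,-0.14,0,0],[0,0,0,-0.14,0,0],[0,0,0,-0.14,0,0],[0,0,0,-0.14,0,0],[0,0,0,-0.12,0,0],[0,0,0,-0.06,0,0],[0,0,0,0,0,0],[0,0,0,0,0,0]]]'
python3 -c "
from h import *
show();st=ctrl.sense();print(st['wrist_torque']);w=wcam(vision.capture('wrist'),st);save('w16.png',w['image'],None,1.5)
save('s16.png',vision.capture('scene')['image'],(190,90,330,230),4)"
```

```text
time_s: 24.78
eef_pos: [502.9, 26.6, 161.5]
ee_rot: [0.538, 0.46, 0.537, -0.459]
force: [-0.6, -0.4, 8.8]
grip_width: 0.66
t 24.77 pos [502.9  26.6 161.5] j [-0.18  0.34  1.67  0.    1.12 -0.34] F [-0.6 -0.4  8.8] w 0.66
toolx [ 0.002 -0.    -1.   ] y [0.988 0.155 0.002] z [ 0.155 -0.988  0.001] yawy 8.9
[-0.01604344  0.12258072  0.04288537]
```

View pics/w16.png

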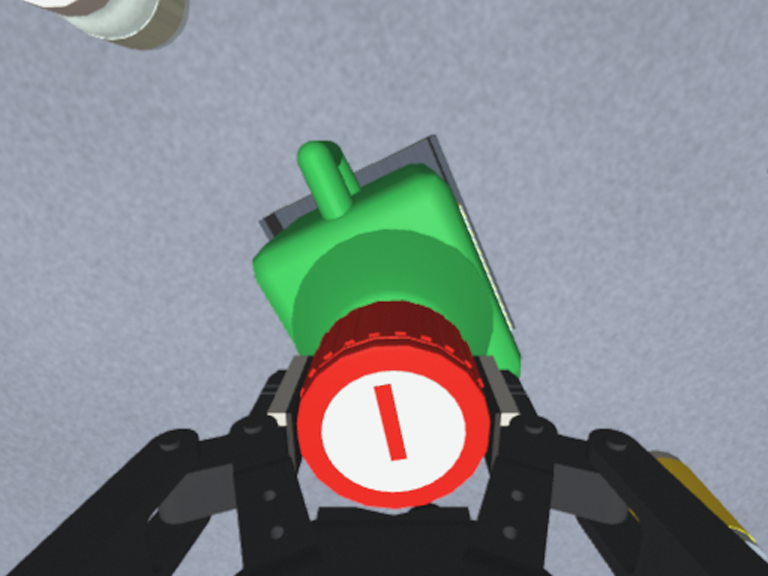

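The cap turned about 76° with the gripper: its mark is unchanged in the tool frame, while the jug has rotated in view. Lifting straight up.

```bash
python3 -m jog '[[[-0.004,0,0,0,0,0],[-0.006,0,0,0,0,0],[-0.008,0,0,0,0,0],[0,0,0,0,0,0]]]'
python3 -m jog '[[[-0.015,0,0,0,0,0],[-0.02,0,0,0,0,0],[-0.025,0,0,0,0,0],[-0.02,0,0,0,0,0],[-0.015,0,0,0,0,0],[-0.005,0,0,0,0,0],[0,0,0,0,0,0],[0,0,0,0,0,0],[0,0,0,0,0,0]]]'
python3 -c "
from h import *
level();st=ctrl.sense();w=wcam(vision.capture('wrist'),st);save('w17.png',w['image'],None,1.5)
save('s17.png',vision.capture('scene')['image'],None,1.5)"
```

```text
time_s: 25.38
eef_pos: [502.2, 26.6, 179.0]
ee_rot: [0.537, 0.46, 0.537, -0.46]
force: [0.2, 0.9, -0.2]
grip_width: 0.658
time_s: 26.5
eef_pos: [502.1, 26.6, 278.3]
ee_rot: [0.537, 0.46, 0.538, -0.46]
force: [-0.2, -0.7, -1.0]
grip_width: 0.659
t 26.5 pos [502.1  26.6 278.3] j [-0.18  0.24  1.49  0.    1.41 -0.34] F [-0.2 -0.7 -1. ] w 0.659
toolx [-0.001  0.    -1.   ] y [ 0.988  0.154 -0.001] z [ 0.154 -0.988 -0.   ] yawy 8.9
level rotvec tool [ 0.     -0.0003  0.001 ]
```

View pics/s17.png

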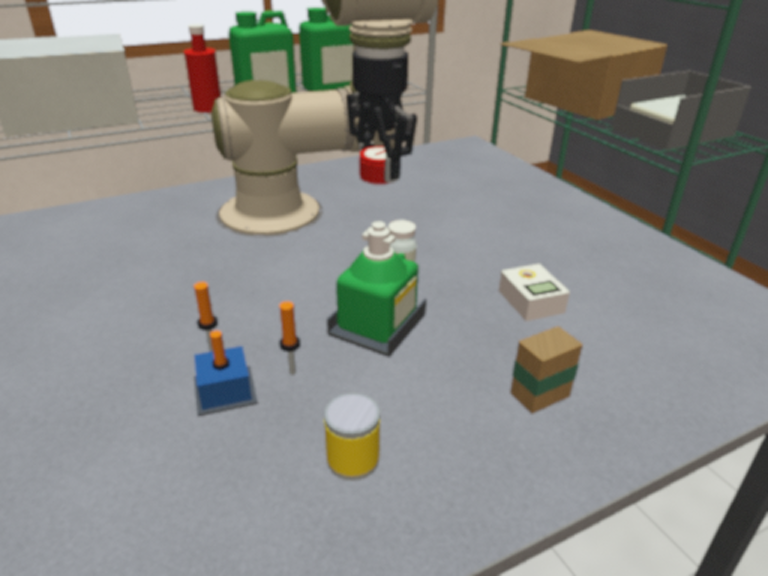

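View pics/w17.png

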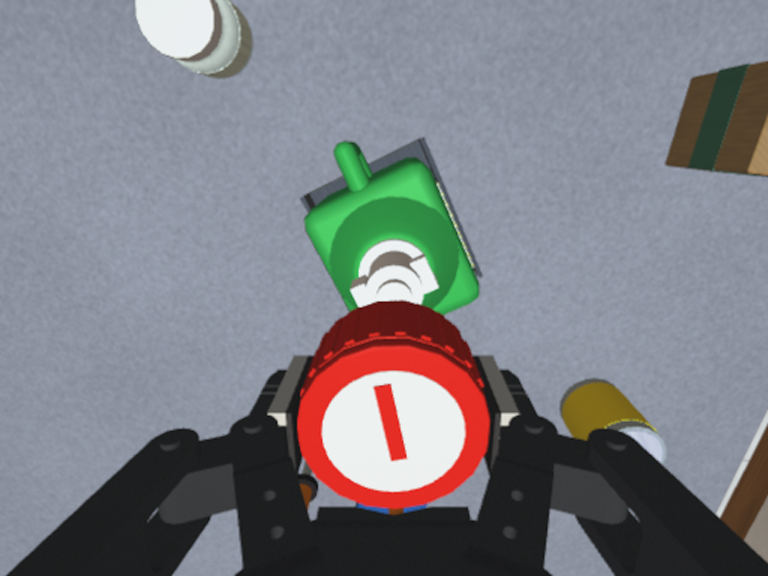

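The cap is off. It is level, on the neck axis, and its underside is about 89 mm above the neck top. The tin, carton, jar and both look-alike styluses are standing. Settling briefly and handing in.

```bash
python3 -m jog '[[[0,0,0,0,0,0],[0,0,0,0,0,0],[0,0,0,0,0,0],[0,0,0,0,0,0]]]'
python3 - <<'E'
from h import *
from rig import workorder
t=vision.capture("top")
for n,uv,z in(("tin",blobs(t["image"][90:140,290:350],(0,0,185),(180,60,255),60),85),("jar",blobs(t["image"][265:310,170:220],(0,0,185),(180,60,255),60),80)): print(n,uv[1])
show();print(workorder.finish_job())
E
```

```text
time_s: 27.1
eef_pos: [502.3, 26.6, 278.8]
ee_rot: [0.537, 0.46, 0.537, -0.46]
force: [-0.5, -0.5, -0.9]
grip_width: 0.661
tin [([29.4, 24.7], [17, 13, 26, 25, 481])]
jar []
t 27.15 pos [502.3  26.6 278.8] j [-0.18  0.24  1.49  0.    1.41 -0.34] F [ 0.3  0.6 -0.4] w 0.659
toolx [-0.  0. -1.] y [ 0.988  0.154 -0.   ] z [ 0.154 -0.988 -0.   ] yawy 8.9
the job is handed in; nothing more can be done
None
```

The job is done and handed in at about 27 s, but `finish_job()` gives no verdict.

- **Timer:** I used the stylus from the holder, the smallest of the three. I pushed the button until it stopped, with 11 N on the tool and the tip at about 32 mm, its bottom stop. I have no direct reading of the button.
- **Stylus:** It is back in the holder, upright, with its collar on the block. It met contact at the same height as when I picked it up, and I let go of it.
- **Cap:** I pressed it down about 6 mm (8.5 N), turned it 76° anticlockwise and lifted it straight up. It is held level and still over the neck, with its underside about 89 mm above the neck top. It came off without resistance.

**Bystanders:** The tin is unmoved in the top view. The last scene and wrist pictures show the tin, carton, jar and both look-alike styluses standing. The final top-view check for the jar found nothing, most likely because the arm was in the way. I have no final position check for the jar or the carton; I never worked close to the carton, and the jar was clear of the gripper in every wrist view.

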